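# Grade the magnet's spacer sleeves along the index rail

## Task

Line up the four aluminium spacer sleeves along the grey rail in order of outside diameter, one standing upright and centred on each black pad, with the widest on the pad next to the black-ball index post and the narrowest at the far end. One sleeve is nested inside the widest and must be pulled out first. Set the sleeves down rather than dropping them, and do not disturb the Hall-probe stand.

Things in the scene. Friction and masses are not known exactly. Their poses are not given: they have to be found in the camera images.
- sleeve66: loose plain aluminium tube (pole spacer sleeve) standing upright, outside diameter 66 mm, bore 47 mm, 40 mm tall, open at both ends; origin at the centre of its underside, z up along its axis. The widest and lowest sleeve. Starts on the 2 mm blue-grey mat (z = 0.002) with the 42 mm sleeve standing nested in its bore.
- sleeve54: loose plain aluminium tube (pole spacer sleeve) standing upright, outside diameter 54 mm, bore 40 mm, 60 mm tall, open at both ends; origin at the centre of its underside, z up along its axis. Starts alone on a 2 mm blue-grey mat (mat top at z = 0.002); the places of the sleeves and the probe stand are shuffled along that mat, at least 125 mm between centres.
- sleeve42: loose plain aluminium tube (pole spacer sleeve) standing upright, outside diameter 42 mm, bore 30 mm, 70 mm tall, open at both ends; origin at the centre of its underside, z up along its axis. Starts nested in the bore of the 66 mm sleeve, about 2.5 mm of play all round, both standing on the mat, so it sticks out 30 mm above it; it pulls straight up.
- sleeve30: loose plain aluminium tube (pole spacer sleeve) standing upright, outside diameter 30 mm, bore 20 mm, 50 mm tall, open at both ends; origin at the centre of its underside, z up along its axis. The narrowest sleeve. Starts alone on a 2 mm blue-grey mat (mat top at z = 0.002); the places of the sleeves and the probe stand are shuffled along that mat, at least 125 mm between centres.
- pad1: round black rubber pad, 72 mm across, 2 mm thick, white centre dot, fixed on the grey rail; origin at the centre of its underside, on the rail's top (z = 0.010), so a sleeve on it stands at z = 0.012. y runs along the rail (roughly world y), x across. End pad of a straight row pad1, pad2, pad3, pad4, 84 mm apart towards the pads' -y. Rail 420 x 90 x 10 mm.
- pad2: round black rubber pad, 72 mm across, 2 mm thick, white centre dot, fixed on the grey rail; origin at the centre of its underside, on the rail's top (z = 0.010), so a sleeve on it stands at z = 0.012. y runs along the rail (roughly world y), x across. Second in the row.
- pad3: round black rubber pad, 72 mm across, 2 mm thick, white centre dot, fixed on the grey rail; origin at the centre of its underside, on the rail's top (z = 0.010), so a sleeve on it stands at z = 0.012. y runs along the rail (roughly world y), x across. Third in the row.
- pad4: round black rubber pad, 72 mm across, 2 mm thick, white centre dot, fixed on the grey rail; origin at the centre of its underside, on the rail's top (z = 0.010), so a sleeve on it stands at z = 0.012. y runs along the rail (roughly world y), x across. Fourth in the row, the other end pad.
- post: index post: fixed thin steel pin, 50 mm tall, with a 22 mm black ball on top, on one end of the rail, in line with the pads, 64 mm beyond the centre of the last pad: beyond pad1 or beyond pad4, which varies. The other end has only a flat aluminium strip 6 mm high. Origin at the centre of its foot, on the rail's top.
- probe_stand: Hall-probe stand, a loose bystander, 0.25 kg: black disc base 48 mm across, 12 mm high, thin brass stem with a small black block and flat brass blade on top, 56 mm tall, blade reaching 37 mm from the axis; origin at the centre of its underside. It stands on the mat in the row among the sleeves and is to be left alone.
Mind the look-alikes: they are no part of the job. Leave any red look-alike of the sleeve42 alone.

How it is judged (in metres and radians):
At the end, for the whole second after the job is handed in: Counting from the pad next to the index post, the 66, 54, 42 and 30 mm sleeves stand one on each pad: each axis within 12 mm of its pad's centre, its underside on the pad (between 2 mm below and 6 mm above the pad's underside level), upright within 0.08 rad, released and at rest (((y of post in the frame of pad2 above 0 m and horizontal distance between sleeve66 and pad1 below 0.012 m and z of sleeve66 in the frame of pad1 between -0.002 and 0.006 m and horizontal distance between sleeve54 and pad2 below 0.012 m and z of sleeve54 in the frame of pad2 between -0.002 and 0.006 m and horizontal distance between sleeve42 and pad3 below 0.012 m and z of sleeve42 in the frame of pad3 between -0.002 and 0.006 m and horizontal distance between sleeve30 and pad4 below 0.012 m and z of sleeve30 in the frame of pad4 between -0.002 and 0.006 m) or (y of post in the frame of pad2 below 0 m and horizontal distance between sleeve66 and pad4 below 0.012 m and z of sleeve66 in the frame of pad4 between -0.002 and 0.006 m and horizontal distance between sleeve54 and pad3 below 0.012 m and z of sleeve54 in the frame of pad3 between -0.002 and 0.006 m and horizontal distance between sleeve42 and pad2 below 0.012 m and z of sleeve42 in the frame of pad2 between -0.002 and 0.006 m and horizontal distance between sleeve30 and pad1 below 0.012 m and z of sleeve30 in the frame of pad1 between -0.002 and 0.006 m)) and angle between each of sleeve66, sleeve54, sleeve42, sleeve30's own z axis and vertical below 0.08 rad and linear speed of each of sleeve66, sleeve54, sleeve42, sleeve30 below 0.02 m/s and angular speed of each of sleeve66, sleeve54, sleeve42, sleeve30 below 0.2 rad/s); the robot touches nothing.
It fails at once if the Hall-probe stand is moved more than 15 mm or tipped over (distance of probe_stand from where it was at the start of the episode above 0.015 m or angle between probe_stand's own z axis and vertical above 0.5 rad).
It fails at once if a sleeve is dropped or thrown (moves faster than 0.6 m/s, as after a fall of about 2 cm, while the fingers do not hold it) ((linear speed of sleeve66 above 0.6 m/s and contact force between the fingers and sleeve66 below 0.05 N) or (linear speed of sleeve54 above 0.6 m/s and contact force between the fingers and sleeve54 below 0.05 N) or (linear speed of sleeve42 above 0.6 m/s and contact force between the fingers and sleeve42 below 0.05 N) or (linear speed of sleeve30 above 0.6 m/s and contact force between the fingers and sleeve30 below 0.05 N)).
It also fails if it takes over 112 s, if anything falls off the work surface, if the arm or the gripper's body presses on something with over 40 N, if the wrist force passes 120 N, or if a joint passes its speed limit or range.

## Robot

A 6-joint arm with a two-finger parallel gripper is mounted at the origin on the work surface. World frame = base frame: x ahead of the robot, y to its left, z up, the work surface at z = 0. Lengths are in m, angles in degrees, forces in N, time in s.
With the tool pointing down it reaches from about 0.25 to 0.725 m from the base axis. Payload 9.7 kg.
Tool frame: the origin (TCP) lies at the very end of the fingers, on their centre line; the grasp point (between the pads) lies 19 mm behind it; z points along the fingers, y is the line along which they close (so a half turn about z gives the same grasp; the last joint's range is limited). The gripper opens to 85 mm and grips with 20 to 120 N. Pads are 22 mm wide; open, the fingers measure 114 mm over their backs; the gripper's body (76 mm by 85 mm) begins 54 mm behind the grasp point. The pads swing forward as they close: fully open they stand 13 mm farther back than shut.
Start: joints at [72.938, 4.979, 10.078, 95.1, 0, 90], TCP at [0.161, 0.526, 0.231] pointing down, gripper open.
Joint ranges: [-179.16, 179.16], [-48.56, 103.87], [-65.8, 70.77], [-126.05, 130.52], [-82.76, 87.17], [-180, 180]. Speed limits (degrees/s): [127.2, 127.2, 147.25, 180, 180, 180].

## Interface

Orientations are given as [roll, pitch, yaw] about the fixed x, y, z axes, in that order (R = Rz(yaw) Ry(pitch) Rx(roll)).
In Python, from workcell import bot gives the robot as it stands.
- The arm moves only by the tool step_arm, never from a script. Its argument "targets" is a list of rows, each a list of 3 entries, a list of its own where there are three numbers: the opening, from 0 (shut) to 1 (fully open), then the shift along the world's x, y, z in mm, then the turn, a rotation vector about the world's x, y, z in rad. In form: [[grip, [tx, ty, tz], [wx, wy, wz]], ...]. A call has 1 to 8 rows; each row is the pose to reach, as a shift and turn from the pose commanded when the call began; what a row does not reach only later rows make up. A row lasts 1/10 s, in which the tool goes at most 50 mm and 8.59 degrees, less where a joint would pass 70% of its speed; a pose out of reach is approached as far as the arm can. A call with a gripper value outside its range is refused whole. The fingers move at their own pace and stop on an object; "force" is the grip in N (left out, the last holds). Time passes only in rows, so rows that repeat a pose let the fingers close. It gives the time, the measured TCP pose, the force, the opening and the grip force at its end, in the units of the state.
- bot.get_obs(): the state, without advancing time (a new reading comes with each control period).
- bot.camera(name): name is "side" or "top" or "wrist"; returns (picture, depth): 400x640x3 uint8, red, green, blue; 400x640 float32, m along the optical axis (not along the pixel's ray), 0 where there is no reading.
- bot.camera_params(name): a dict with "K" (3x3 intrinsics, pixels), "R" (3x3) and "t" (3): a world point X has camera coordinates R X + t. Camera axes: x right, y down, z forward; pixel columns grow to the right and rows downward; lengths in m; the calibration is good to about 2 mm. A picture is of the moment at which its call begins: read the wrist's pose just before it. camera_params takes no time and is no camera call; for the wrist camera it gives the pose at the moment of the call.
- bot.job_done(): hands the job in; it is judged then, once.
The state is a dict: "time": time; "q": joint angles; "qd": joint speeds; "joint_efforts": joint torques, N m; "ee_pos": TCP position; "tcp_rot": TCP orientation; "wrist_force": force on the tool from outside, world axes, zero at the start; "torque": the same for the moment, N m; "opening": finger opening in m; "grasp_force": force on a finger pad.
Only numpy, scipy, OpenCV 4.12 (cv2) and the standard library are available. Lean on these libraries where they do the work, as an engineer would, in place of code of your own. Each camera call takes 0.05 s, during which the arm holds its last target. There are 200 camera calls.

## Working session

There is one attempt and no reset: what is moved stays moved. The work goes in short steps, Python scripts to look and compute and a tool call to move; the robot and the scene stay as the last step left them, time stands still between calls to the robot, and variables do not carry over. Pictures are saved under pics/ and viewed, at most 14 in all, crops included, and the job is handed in when it is done.

Besides the shell and the picture viewer there is one more tool, called after "Call:" by a JSON object that holds its "op" and its "data". step_arm: Moves the arm, as the interface text tells. Its arguments: {"type":"object","properties":{"targets":{"type":"array","items":{"type":"array"}},"force":{"type":"number"}},"required":["targets"]}

```bash
mkdir -p pics; python3 - <<'E'
from workcell import bot
import cv2,numpy as np
print(bot.get_obs())
for n in("top","side"):
    im,d=bot.camera(n); cv2.imwrite(f"pics/{n}0.png",im[:,:,::-1]); np.savez(f"{n}0.npz",im=im,d=d,**bot.camera_params(n)); print(bot.camera_params(n))
E
```

```text
{'time': 0.0, 'q': array([ 7.29362492e+01,  5.01210830e+00,  1.00336781e+01,  9.50979070e+01,
       -1.05667031e-03,  9.00012488e+01]), 'qd': array([-0.0645055 ,  0.02520781, -0.09773401,  0.02651493, -0.02996568,
       -0.03966981]), 'joint_efforts': array([ 1.64952984e-03, -5.20392752e+01,  4.64794850e+01,  1.65844196e-02,
        8.96226538e-05,  2.61997417e-05]), 'ee_pos': array([0.16132988, 0.52557602, 0.23056643]), 'tcp_rot': array([-1.79923663e+02,  1.05833316e-03,  1.62935002e+02]), 'wrist_force': array([-0.56474021,  0.94860348,  0.75622007]), 'torque': array([-0.00603088, -0.00962873, -0.07076268]), 'grasp_force': 0.0, 'opening': 0.08554411232737945}
{'K': array([[373.94990927,   0.        , 314.87691249],
       [  0.        , 373.94990927, 198.11270014],
       [  0.        ,   0.        ,   1.        ]]), 'R': array([[-0.01751606, -0.99980094,  0.00955314],
       [-0.99426758,  0.01640959, -0.10565369],
       [ 0.1054759 , -0.01134902, -0.9943571 ]]), 't': array([-0.00713024,  0.52427789,  0.84967842])}
{'K': array([[380.84454941,   0.        , 323.0176184 ],
       [  0.        , 380.84454941, 200.95519328],
       [  0.        ,   0.        ,   1.        ]]), 'R': array([[-0.96352585, -0.26750848, -0.00755948],
       [-0.13670507,  0.51628247, -0.84543725],
       [ 0.23006446, -0.81356722, -0.53402127]]), 't': array([0.52533208, 0.10661034, 0.64145955])}
```

View pics/top0.png

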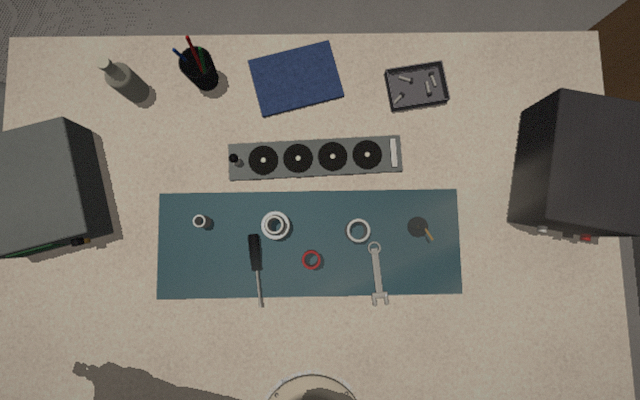

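View pics/side0.png

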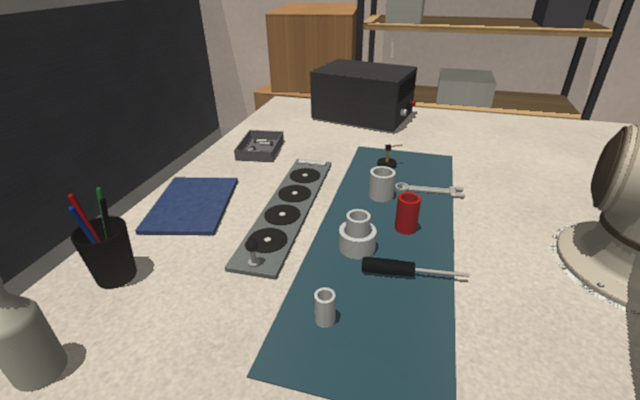

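The top view shows the post at the left (233,158), so widest goes on the left pad (263,160). The pads run on through 298, 333 and 367. The 30 mm sleeve is at (200,221), the nested pair at (275,226), the 54 mm at (358,231) and the probe stand at (418,227). The red decoy is at (312,260). The side view confirms this.

```bash
cat > h.py <<'E'
import numpy as np,cv2
def ray(uv,z,P):
    uv=np.atleast_2d(uv).astype(float); R,t,K=P["R"],P["t"],P["K"]
    d=(np.c_[uv,np.ones(len(uv))]@np.linalg.inv(K).T)@R; c=-R.T@t
    return c+d*((np.asarray(z)-c[2])/d[:,2])[:,None]
def world(d,P):
    v,u=np.mgrid[:d.shape[0],:d.shape[1]]
    p=np.stack([(u-P["K"][0,2])/P["K"][0,0]*d,(v-P["K"][1,2])/P["K"][1,1]*d,d],-1)
    return (p-P["t"])@P["R"]
def circle(mask,z,P):
    c=max(cv2.findContours(mask.astype(np.uint8),cv2.RETR_EXTERNAL,cv2.CHAIN_APPROX_NONE)[0],key=cv2.contourArea)[:,0]
    w=ray(c,z,P)[:,:2].astype(np.float32)
    (x,y),_,_=cv2.fitEllipse(w*1000); r=np.linalg.norm(w*1000-[x,y],axis=1)
    return round(x,1),round(y,1),"r",round(r.mean()+1,1),round(r.std(),1)
E
python3 - <<'E'
from h import *
P=np.load("top0.npz");im,d=P["im"].astype(int),P["d"];W=world(d,P)
sat=im.max(2)-im.min(2)
def near(u,v,r):
    V,U=np.mgrid[:400,:640]; return (U-u)**2+(V-v)**2<r*r
for n,(u,v),z,r in[("30",(200,221),.052,16),("42",(275,226),.072,20),("66",(275,226),.042,26),("54",(358,231),.062,20)]:
    m=near(u,v,r)&(abs(W[...,2]-z)<.008)&(sat<40)
    if n=="66": m=near(u,v,r)&(W[...,2]>.034)&(sat<60)
    print(n,circle(m,z,P),m.sum(), "depth z",np.median(W[m][:,2]),"mid",(W[m].max(0)+W[m].min(0))[:2]*500)
pads=[]
for u,v in((263,160),(298,158),(333,156),(367,155)):
    g=im.sum(2); m=near(u,v,22)&(g<130)
    c=circle(m,.012,P); wm=near(u,v,6)&(g>250); vv,uu=np.nonzero(wm); print("pad",c,ray([[uu.mean(),vv.mean()]],.012,P)[0]*1000)
for n,(u,v) in(("probe",(418,227)),("post",(233,158)),("red",(312,260)),("drv",(256,250)),("wr",(375,246)),("blade tip",(432,240))): print(n,W[v,u]*1000)
E
```

```text
30 (473.8, 247.8, 'r', np.float64(15.3), np.float64(0.6)) 92 depth z 0.05069581454879628 mid [474.05603729 248.96766976]
42 (461.7, 76.7, 'r', np.float64(20.7), np.float64(0.6)) 141 depth z 0.07093976764987207 mid [461.35246472  76.14783684]
66 (461.9, 77.5, 'r', np.float64(32.7), np.float64(0.7)) 505 depth z 0.04202274933074953 mid [462.43351018  51.2850586 ]
54 (446.3, -110.0, 'r', np.float64(26.8), np.float64(0.6)) 210 depth z 0.06098629539500411 mid [ 446.14761105 -110.02917488]
pad (620.9, 107.3, 'r', np.float64(35.0), np.float64(0.6)) [621.43693782 107.53041293  12.        ]
pad (624.4, 23.5, 'r', np.float64(34.6), np.float64(0.7)) [624.85820101  24.16783266  12.        ]
pad (627.7, -60.2, 'r', np.float64(34.5), np.float64(0.8)) [628.01002736 -59.95629292  12.        ]
pad (630.7, -143.8, 'r', np.float64(34.6), np.float64(0.7)) [ 631.13535013 -143.95388895   12.        ]
probe [ 452.33394818 -255.52998009   27.6436294 ]
post [615.88901918 169.59543054  59.37912335]
red [379.21393282  -6.92469247   2.15499483]
drv [405.77686941 122.41470573  24.96636615]
wr [ 409.61816096 -157.09182136    6.41949066]
blade tip [ 421.96268886 -277.23400725   57.29617064]
```

Each sleeve's fitted radius matches its nominal size, so I'll move. The fingers will close along world x, which needs a turn of -73°.

Call:
{"op": "step_arm", "data": {"targets": [[1,[0,-50,0],[0,0,-0.14]],[1,[0,-100,0],[0,0,-0.28]],[1,[0,-150,0],[0,0,-0.42]],[1,[20,-200,0],[0,0,-0.56]],[1,[60,-235,0],[0,0,-0.7]],[1,[100,-265,0],[0,0,-0.84]],[1,[140,-295,0],[0,0,-0.98]],[1,[180,-325,0],[0,0,-1.12]]], "force": 40}}

```text
time: 0.9
ee_pos: [0.3372, 0.203, 0.2314]
tcp_rot: [180.0, -0.0, 98.4]
wrist_force: [0.4, 1.7, 0.1]
opening: 0.0853
grasp_force: 0.0
```

Call:
{"op": "step_arm", "data": {"targets": [[1,[35,-35,0],[0,0,-0.1]],[1,[70,-70,0],[0,0,-0.153]],[1,[100,-103,-20],[0,0,-0.153]],[1,[120.5,-123.5,-50],[0,0,-0.153]],[1,[120.5,-123.5,-80],[0,0,-0.153]],[1,[120.5,-123.5,-110],[0,0,-0.153]],[1,[120.5,-123.5,-125],[0,0,-0.153]],[1,[120.5,-123.5,-125],[0,0,-0.153]]]}}

```text
time: 1.7
ee_pos: [0.4554, 0.0811, 0.1044]
tcp_rot: [-179.8, 0.0, 90.0]
wrist_force: [0.5, -0.1, 1.0]
opening: 0.0854
grasp_force: 0.0
```

Call:
{"op": "step_arm", "data": {"targets": [[0.8,[0,0,0],[0,0,0]],[0.8,[0,0,0],[0,0,0]]]}}

```text
time: 1.9
ee_pos: [0.4573, 0.0816, 0.108]
tcp_rot: [179.9, -0.0, 90.0]
wrist_force: [-0.5, -0.3, 0.1]
opening: 0.0682
grasp_force: 0.0
```

Call:
{"op": "step_arm", "data": {"targets": [[0.8,[4.5,-4.5,-20],[0,0,0]],[0.8,[4.5,-4.5,-40],[0,0,0]],[0.8,[4.5,-4.5,-55],[0,0,0]],[0.8,[4.5,-4.5,-63],[0,0,0]],[0.8,[4.5,-4.5,-63],[0,0,0]],[0.8,[4.5,-4.5,-63],[0,0,0]]]}}

```text
time: 2.5
ee_pos: [0.4615, 0.0769, 0.0441]
tcp_rot: [180.0, -0.0, 90.0]
wrist_force: [-0.5, 0.7, 1.0]
opening: 0.0685
grasp_force: 0.0
```

Call:
{"op": "step_arm", "data": {"targets": [[0.3,[0,0,0],[0,0,0]],[0.3,[0,0,0],[0,0,0]],[0.3,[0,0,0],[0,0,0]],[0.3,[0,0,0],[0,0,0]],[0.3,[0,0,0],[0,0,0]],[0.3,[0,0,0],[0,0,0]]]}}

```text
time: 3.1
ee_pos: [0.4617, 0.0768, 0.0443]
tcp_rot: [179.9, -0.0, 90.0]
wrist_force: [-0.6, -0.7, 6.5]
opening: 0.0413
grasp_force: 39.8
```

Call:
{"op": "step_arm", "data": {"targets": [[0.3,[0,0,8],[0,0,0]],[0.3,[0,0,22],[0,0,0]],[0.3,[0,0,40],[0,0,0]],[0.3,[0,0,60],[0,0,0]],[0.3,[0,0,80],[0,0,0]],[0.3,[0,0,95],[0,0,0]],[0.3,[0,0,100],[0,0,0]],[0.3,[0,0,100],[0,0,0]]]}}

```text
time: 3.9
ee_pos: [0.4615, 0.0768, 0.144]
tcp_rot: [179.9, -0.0, 90.0]
wrist_force: [-0.3, -0.5, -0.7]
opening: 0.0412
grasp_force: 40.7
```

```bash
python3 - <<'E'
from workcell import bot
import cv2
im,d=bot.camera("side"); cv2.imwrite("pics/s1.png",im[100:320,200:500,::-1])
o=bot.get_obs();print(o["ee_pos"],o["wrist_force"],o["opening"])
E
```

```text
[0.46109617 0.07673538 0.14307912] [ 0.15035692 -0.07548194 -1.15849118] 0.04168624495356247
```

View pics/s1.png

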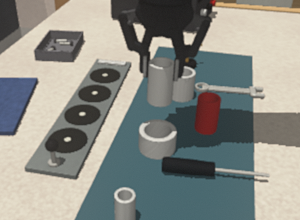

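The 42 mm sleeve is held upright and is clear of the 66, which stayed in place. Next it goes to pad3.

Call:
{"op": "step_arm", "data": {"targets": [[0.3,[20,-16,0],[0,0,0]],[0.3,[48,-40,0],[0,0,0]],[0.3,[78,-64,0],[0,0,0]],[0.3,[108,-89,0],[0,0,0]],[0.3,[136,-112,0],[0,0,0]],[0.3,[156,-129,0],[0,0,0]],[0.3,[166.5,-137,0],[0,0,0]],[0.3,[166.5,-137,-10],[0,0,0]]]}}

```text
time: 4.75
ee_pos: [0.6286, -0.0614, 0.1321]
tcp_rot: [-180.0, 0.0, 89.9]
wrist_force: [-0.6, 0.7, -0.9]
opening: 0.0411
grasp_force: 41.0
```

Call:
{"op": "step_arm", "data": {"targets": [[0.3,[0,0,-15],[0,0,0]],[0.3,[0,0,-35],[0,0,0]],[0.3,[0,0,-55],[0,0,0]],[0.3,[0,0,-68],[0,0,0]],[0.3,[0,0,-74],[0,0,0]],[0.3,[0,0,-77],[0,0,0]],[0.3,[0,0,-78],[0,0,0]],[0.3,[0,0,-78],[0,0,0]]]}}

```text
time: 5.55
ee_pos: [0.628, -0.0602, 0.056]
tcp_rot: [179.9, 0.0, 90.0]
wrist_force: [-0.1, 0.3, -1.2]
opening: 0.0414
grasp_force: 41.0
```

Call:
{"op": "step_arm", "data": {"targets": [[0.3,[0,0,-1],[0,0,0]],[0.3,[0,0,-2],[0,0,0]],[0.3,[0,0,-2],[0,0,0]],[0.3,[0,0,-2],[0,0,0]]]}}

```text
time: 5.95
ee_pos: [0.6281, -0.0603, 0.0544]
tcp_rot: [179.9, 0.0, 90.0]
wrist_force: [-1.0, 0.2, 5.8]
opening: 0.0417
grasp_force: 41.5
```

Call:
{"op": "step_arm", "data": {"targets": [[0.8,[0,0,0],[0,0,0]],[0.8,[0,0,0],[0,0,0]],[0.8,[0,0,0],[0,0,0]],[0.8,[0,0,0],[0,0,0]],[0.8,[0,0,15],[0,0,0]],[0.9,[0,0,40],[0,0,0]],[1,[0,0,70],[0,0,0]],[1,[0,0,90],[0,0,0]]]}}

```text
time: 6.75
ee_pos: [0.6281, -0.0603, 0.1467]
tcp_rot: [179.8, 0.0, 90.0]
wrist_force: [0.2, 0.1, 0.5]
opening: 0.0856
grasp_force: 0.0
```

Call:
{"op": "step_arm", "data": {"targets": [[1,[-35,-10,0],[0,0,0]],[1,[-75,-20,0],[0,0,0]],[1,[-115,-31,0],[0,0,0]],[1,[-150,-41,0],[0,0,0]],[1,[-182,-50,0],[0,0,0]],[1,[-182,-50,-20],[0,0,0]],[1,[-182,-50,-40],[0,0,0]],[1,[-182,-50,-40],[0,0,0]]]}}

```text
time: 7.55
ee_pos: [0.4445, -0.1101, 0.1024]
tcp_rot: [-179.9, -0.0, 90.0]
wrist_force: [-0.2, 0.9, -0.4]
opening: 0.0856
grasp_force: 0.0
```

```bash
python3 - <<'E'
from workcell import bot
import cv2
o=bot.get_obs();print(o["ee_pos"],o["opening"])
im,d=bot.camera("side"); cv2.imwrite("pics/s2.png",im[100:320,200:500,::-1])
E
```

```text
[ 0.44447194 -0.11014831  0.10237   ] 0.08563132749950345
```

View pics/s2.png

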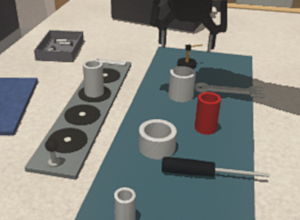

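The 42 stands upright on pad3, and the gripper is over the 54.

Call:
{"op": "step_arm", "data": {"targets": [[1,[0,0,-20],[0,0,0]],[1,[0,0,-45],[0,0,0]],[1,[0,0,-65],[0,0,0]],[1,[0,0,-77],[0,0,0]],[1,[0,0,-80],[0,0,0]],[1,[0,0,-80],[0,0,0]],[0.45,[0,0,-80],[0,0,0]],[0.45,[0,0,-80],[0,0,0]]]}}

```text
time: 8.4
ee_pos: [0.4463, -0.1104, 0.0243]
tcp_rot: [179.9, 0.0, 90.0]
wrist_force: [0.2, -0.0, -0.3]
opening: 0.0588
grasp_force: 0.0
```

Call:
{"op": "step_arm", "data": {"targets": [[0.45,[0,0,0],[0,0,0]],[0.45,[0,0,0],[0,0,0]],[0.45,[0,0,0],[0,0,0]],[0.45,[0,0,0],[0,0,0]]]}}

```text
time: 8.8
ee_pos: [0.4463, -0.1104, 0.0246]
tcp_rot: [179.9, 0.0, 90.0]
wrist_force: [-0.1, -0.0, 5.3]
opening: 0.0526
grasp_force: 42.1
```

Call:
{"op": "step_arm", "data": {"targets": [[0.45,[0,0,8],[0,0,0]],[0.45,[0,0,25],[0,0,0]],[0.45,[0,0,50],[0,0,0]],[0.45,[5,5,75],[0,0,0]],[0.45,[20,18,92],[0,0,0]],[0.45,[45,36,100],[0,0,0]],[0.45,[75,58,100],[0,0,0]],[0.45,[105,80,100],[0,0,0]]]}}

```text
time: 9.6
ee_pos: [0.5519, -0.0295, 0.1245]
tcp_rot: [179.9, 0.0, 90.0]
wrist_force: [0.4, -0.8, -1.8]
opening: 0.0524
grasp_force: 42.4
```

Call:
{"op": "step_arm", "data": {"targets": [[0.45,[30,22,0],[0,0,0]],[0.45,[55,40,0],[0,0,0]],[0.45,[69,51,0],[0,0,0]],[0.45,[73.5,54,0],[0,0,0]],[0.45,[73.5,54,-15],[0,0,0]],[0.45,[73.5,54,-38],[0,0,0]],[0.45,[73.5,54,-60],[0,0,0]],[0.45,[73.5,54,-76],[0,0,0]]]}}

```text
time: 10.4
ee_pos: [0.6225, 0.0228, 0.0451]
tcp_rot: [-179.9, 0.0, 89.9]
wrist_force: [0.1, -0.5, -1.5]
opening: 0.0526
grasp_force: 42.5
```

Call:
{"op": "step_arm", "data": {"targets": [[0.45,[0,0,-6],[0,0,0]],[0.45,[0,0,-11],[0,0,0]],[0.45,[0,0,-12.5],[0,0,0]],[0.45,[0,0,-13],[0,0,0]],[0.45,[0,0,-13],[0,0,0]]]}}

```text
time: 10.9
ee_pos: [0.6245, 0.0238, 0.0351]
tcp_rot: [179.9, 0.0, 90.0]
wrist_force: [0.1, -0.3, -0.7]
opening: 0.0526
grasp_force: 42.5
```

Call:
{"op": "step_arm", "data": {"targets": [[0.45,[0,0,-1],[0,0,0]],[0.45,[0,0,-1],[0,0,0]],[0.8,[0,0,-1],[0,0,0]],[0.8,[0,0,-1],[0,0,0]],[0.8,[0,0,-1],[0,0,0]],[1,[0,0,-1],[0,0,0]],[1,[0,0,15],[0,0,0]],[1,[0,0,45],[0,0,0]]]}}

```text
time: 11.7
ee_pos: [0.6228, 0.0237, 0.0784]
tcp_rot: [-179.8, 0.0, 90.0]
wrist_force: [-0.3, 0.5, -0.1]
opening: 0.0854
grasp_force: 0.0
```

Call:
{"op": "step_arm", "data": {"targets": [[1,[0,0,40],[0,0,0]],[1,[-30,10,60],[0,0,0]],[1,[-70,23,60],[0,0,0]],[1,[-110,36,60],[0,0,0]],[1,[-145,47,60],[0,0,0]],[1,[-162.5,53.5,60],[0,0,0]],[1,[-162.5,53.5,40],[0,0,0]],[1,[-162.5,53.5,20],[0,0,0]]]}}

```text
time: 12.5
ee_pos: [0.462, 0.0777, 0.1011]
tcp_rot: [179.8, -0.0, 90.0]
wrist_force: [-0.9, -0.1, -1.0]
opening: 0.0853
grasp_force: 0.0
```

```bash
python3 - <<'E'
from workcell import bot
import cv2
im,d=bot.camera("side"); cv2.imwrite("pics/s3.png",im[100:320,200:500,::-1])
o=bot.get_obs();print(o["ee_pos"],o["opening"])
E
```

```text
[0.4605392  0.07727065 0.09721537] 0.08561960237745414
```

View pics/s3.png

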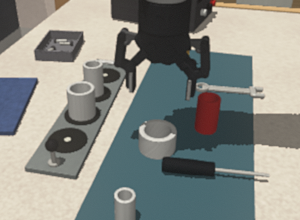

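The 54 is on pad2, and the 66 has stayed put under the open gripper.

Call:
{"op": "step_arm", "data": {"targets": [[1,[0,0,-25],[0,0,0]],[1,[0,0,-50],[0,0,0]],[1,[0,0,-72],[0,0,0]],[1,[0,0,-86],[0,0,0]],[1,[0,0,-91],[0,0,0]],[1,[0,0,-91],[0,0,0]],[1,[0,0,-91],[0,0,0]]]}}

```text
time: 13.25
ee_pos: [0.4623, 0.0773, 0.0095]
tcp_rot: [179.9, -0.0, 90.0]
wrist_force: [0.1, -0.3, 0.5]
opening: 0.0855
grasp_force: 0.0
```

Call:
{"op": "step_arm", "data": {"targets": [[0.6,[0,0,0],[0,0,0]],[0.6,[0,0,0],[0,0,0]],[0.6,[0,0,0],[0,0,0]],[0.6,[0,0,0],[0,0,0]],[0.6,[0,0,0],[0,0,0]]]}}

```text
time: 13.75
ee_pos: [0.4623, 0.0773, 0.0098]
tcp_rot: [179.9, -0.0, 90.0]
wrist_force: [-1.8, -1.0, 5.5]
opening: 0.066
grasp_force: 43.5
```

Call:
{"op": "step_arm", "data": {"targets": [[0.6,[0,0,8],[0,0,0]],[0.6,[0,0,25],[0,0,0]],[0.6,[0,0,45],[0,0,0]],[0.6,[5,1,62],[0,0,0]],[0.6,[20,4,72],[0,0,0]],[0.6,[45,9,75],[0,0,0]],[0.6,[75,14,75],[0,0,0]],[0.6,[105,20,75],[0,0,0]]]}}

```text
time: 14.55
ee_pos: [0.5678, 0.0974, 0.0841]
tcp_rot: [180.0, -0.0, 90.0]
wrist_force: [0.4, 0.3, -1.7]
opening: 0.066
grasp_force: 45.1
```

Call:
{"op": "step_arm", "data": {"targets": [[0.6,[28,5,0],[0,0,0]],[0.6,[46,8,0],[0,0,0]],[0.6,[54,10,0],[0,0,0]],[0.6,[54,10,-10],[0,0,0]],[0.6,[54,10,-25],[0,0,0]],[0.6,[54,10,-42],[0,0,0]],[0.6,[54,10,-54],[0,0,0]],[0.6,[54,10,-59],[0,0,0]]]}}

```text
time: 15.35
ee_pos: [0.6189, 0.1069, 0.0222]
tcp_rot: [-179.8, 0.0, 90.0]
wrist_force: [0.4, 0.6, -1.4]
opening: 0.0659
grasp_force: 45.2
```

Call:
{"op": "step_arm", "data": {"targets": [[0.6,[0,0,-3],[0,0,0]],[0.6,[0,0,-4.5],[0,0,0]],[0.6,[0,0,-5],[0,0,0]],[0.6,[0,0,-5],[0,0,0]]]}}

```text
time: 15.75
ee_pos: [0.6209, 0.1073, 0.0199]
tcp_rot: [179.9, -0.0, 90.0]
wrist_force: [-1.5, 0.7, -0.7]
opening: 0.0656
grasp_force: 45.2
```

Call:
{"op": "step_arm", "data": {"targets": [[0.6,[0,0,-0.5],[0,0,0]],[1,[0,0,-0.5],[0,0,0]],[1,[0,0,-0.5],[0,0,0]],[1,[0,0,-0.5],[0,0,0]],[1,[0,0,-0.5],[0,0,0]],[1,[0,0,15],[0,0,0]],[1,[0,0,45],[0,0,0]],[1,[0,0,80],[0,0,0]]]}}

```text
time: 16.55
ee_pos: [0.62, 0.1071, 0.1003]
tcp_rot: [-179.9, 0.0, 90.0]
wrist_force: [2.0, 1.4, -0.2]
opening: 0.0853
grasp_force: 0.0
```

Call:
{"op": "step_arm", "data": {"targets": [[1,[-25,8,30],[0,0,0]],[1,[-60,35,30],[0,0,0]],[1,[-95,68,30],[0,0,0]],[1,[-125,105,20],[0,0,0]],[1,[-147,140.5,0],[0,0,0]],[1,[-147,140.5,0],[0,0,0]],[1,[-147,140.5,0],[0,0,0]],[1,[-147,140.5,0],[0,0,0]]]}}

```text
time: 17.35
ee_pos: [0.4744, 0.2475, 0.1005]
tcp_rot: [179.9, -0.0, 90.0]
wrist_force: [-0.3, -0.0, 0.4]
opening: 0.0851
grasp_force: 0.0
```

```bash
python3 - <<'E'
from workcell import bot
import cv2,numpy as np
o=bot.get_obs();print(o["ee_pos"],o["opening"])
for n in("side","top"):
    im,d=bot.camera(n); cv2.imwrite(f"pics/{n}4.png",im[:,:,::-1])
    np.savez(f"{n}4.npz",im=im,d=d,**bot.camera_params(n))
E
```

```text
[0.47438295 0.24745929 0.10050889] 0.08509619577378004
```

View pics/side4.png

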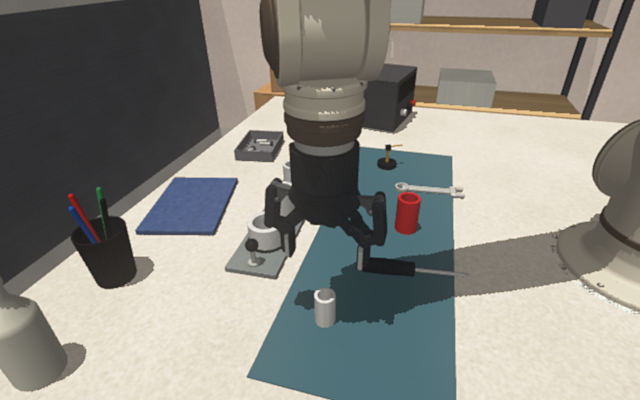

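The 66 sits on pad1 at about (262,232). The 30 is at (325,308), below the open gripper.

Call:
{"op": "step_arm", "data": {"targets": [[1,[0,0,-25],[0,0,0]],[0.8,[0,0,-50],[0,0,0]],[0.7,[0,0,-70],[0,0,0]],[0.7,[0,0,-80],[0,0,0]],[0.7,[0,0,-83],[0,0,0]],[0.7,[0,0,-83],[0,0,0]],[0.2,[0,0,-83],[0,0,0]],[0.2,[0,0,-83],[0,0,0]]]}}

```text
time: 18.25
ee_pos: [0.4742, 0.248, 0.0174]
tcp_rot: [179.9, -0.0, 90.0]
wrist_force: [0.2, 0.1, -0.8]
opening: 0.0315
grasp_force: 0.0
```

Call:
{"op": "step_arm", "data": {"targets": [[0.2,[0,0,0],[0,0,0]],[0.2,[0,0,0],[0,0,0]],[0.2,[0,0,0],[0,0,0]],[0.2,[0,0,0],[0,0,0]],[0.2,[0,0,0],[0,0,0]],[0.2,[0,0,0],[0,0,0]]]}}

```text
time: 18.85
ee_pos: [0.4742, 0.248, 0.0175]
tcp_rot: [179.9, -0.0, 90.0]
wrist_force: [-0.7, 0.1, 5.9]
opening: 0.0287
grasp_force: 39.5
```

Call:
{"op": "step_arm", "data": {"targets": [[0.2,[0,0,8],[0,0,0]],[0.2,[0,0,28],[0,0,0]],[0.2,[0,0,55],[0,0,0]],[0.2,[0,-5,80],[0,0,0]],[0.2,[0,-20,95],[0,0,0]],[0.2,[0,-45,100],[0,0,0]],[0.2,[0,-75,100],[0,0,0]],[0.2,[0,-107,100],[0,0,0]]]}}

```text
time: 19.65
ee_pos: [0.4733, 0.1393, 0.1164]
tcp_rot: [180.0, 0.0, 90.0]
wrist_force: [0.6, 0.2, -0.6]
opening: 0.0288
grasp_force: 39.5
```

Call:
{"op": "step_arm", "data": {"targets": [[0.2,[5,-32,0],[0,0,0]],[0.2,[13,-66,0],[0,0,0]],[0.2,[26,-100,0],[0,0,0]],[0.2,[44,-134,0],[0,0,0]],[0.2,[65,-168,0],[0,0,0]],[0.2,[86,-200,0],[0,0,0]],[0.2,[106,-230,0],[0,0,0]],[0.2,[125,-255,0],[0,0,0]]]}}

```text
time: 20.45
ee_pos: [0.5986, -0.1168, 0.1161]
tcp_rot: [-180.0, 0.0, 89.9]
wrist_force: [0.9, 0.9, -0.2]
opening: 0.0289
grasp_force: 39.5
```

Call:
{"op": "step_arm", "data": {"targets": [[0.2,[18,-17,0],[0,0,0]],[0.2,[28,-26,0],[0,0,0]],[0.2,[32,-30,-5],[0,0,0]],[0.2,[32,-30,-25],[0,0,0]],[0.2,[32,-30,-48],[0,0,0]],[0.2,[32,-30,-68],[0,0,0]],[0.2,[32,-30,-80],[0,0,0]],[0.2,[32,-30,-84],[0,0,0]]]}}

```text
time: 21.25
ee_pos: [0.6294, -0.144, 0.0307]
tcp_rot: [-179.9, -0.0, 90.0]
wrist_force: [-0.5, 0.5, -0.8]
opening: 0.0286
grasp_force: 39.6
```

Call:
{"op": "step_arm", "data": {"targets": [[0.2,[0,0,-3],[0,0,0]],[0.2,[0,0,-4.5],[0,0,0]],[0.2,[0,0,-5],[0,0,0]],[0.2,[0,0,-5],[0,0,0]]]}}

```text
time: 21.65
ee_pos: [0.6309, -0.1443, 0.0279]
tcp_rot: [179.9, 0.0, 90.0]
wrist_force: [0.4, 0.0, -0.8]
opening: 0.0288
grasp_force: 39.6
```

Contact should come at z 0.0275. I'll lower slightly, release and retreat.

Call:
{"op": "step_arm", "data": {"targets": [[0.2,[0,0,-0.7],[0,0,0]],[0.2,[0,0,-0.7],[0,0,0]],[0.8,[0,0,-0.7],[0,0,0]],[0.8,[0,0,-0.7],[0,0,0]],[0.8,[0,0,-0.7],[0,0,0]],[0.8,[0,0,-0.7],[0,0,0]],[0.8,[0,0,20],[0,0,0]],[0.8,[0,0,55],[0,0,0]]]}}

```text
time: 22.45
ee_pos: [0.6291, -0.1439, 0.0801]
tcp_rot: [-179.7, -0.1, 90.0]
wrist_force: [0.6, -0.4, 0.5]
opening: 0.0683
grasp_force: 0.0
```

Call:
{"op": "step_arm", "data": {"targets": [[0.8,[0,0,40],[0,0,0]],[0.8,[-40,0,90],[0,0,0]],[0.8,[-80,0,130],[0,0,0]],[0.8,[-120,0,140],[0,0,0]],[0.8,[-160,0,140],[0,0,0]],[0.8,[-200,0,140],[0,0,0]],[0.8,[-240,0,140],[0,0,0]],[0.8,[-270,0,140],[0,0,0]]]}}

```text
time: 23.25
ee_pos: [0.3586, -0.144, 0.2225]
tcp_rot: [180.0, 0.0, 90.0]
wrist_force: [0.6, -1.6, 0.9]
opening: 0.0685
grasp_force: 0.0
```

```bash
python3 - <<'E'
from workcell import bot
from h import *
im,d=bot.camera("side"); cv2.imwrite("pics/s5.png",im[100:320,200:500,::-1])
im,d=bot.camera("top"); P=bot.camera_params("top"); cv2.imwrite("pics/t5.png",im[:,:,::-1])
W=world(d,P); im=im.astype(int); sat=im.max(2)-im.min(2)
for n,h,(x,y) in(("66",.052,(621.2,107.4)),("54",.072,(624.6,23.8)),("42",.082,(627.8,-60)),("30",.062,(631,-143.9))):
    m=(np.hypot(W[...,0]*1000-x,W[...,1]*1000-y)<42)&(abs(W[...,2]-h)<.008)
    print(n,(x,y),circle(m,h,P),np.median(W[m][:,2]))
print(bot.get_obs()["ee_pos"])
E
```

```text
66 (621.2, 107.4) (619.3, 107.1, 'r', np.float64(33.0), np.float64(0.7)) 0.05083734604230974
54 (624.6, 23.8) (622.9, 23.3, 'r', np.float64(26.9), np.float64(0.8)) 0.07095198145331941
42 (627.8, -60) (627.1, -59.7, 'r', np.float64(21.0), np.float64(0.6)) 0.08075565641314399
30 (631, -143.9) (629.2, -142.1, 'r', np.float64(15.2), np.float64(0.7)) 0.06062683984930137
[ 0.35817802 -0.14418836  0.22327817]
```

View pics/t5.png

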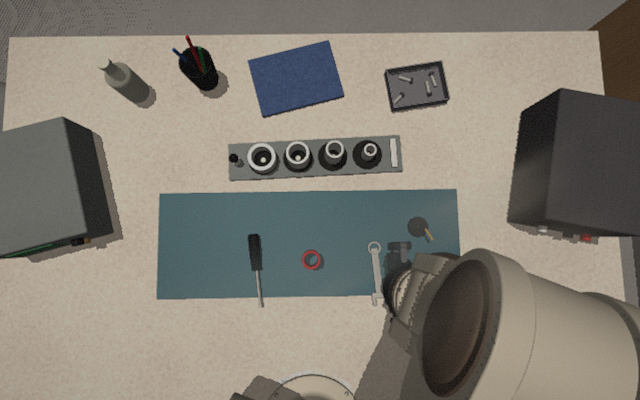

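View pics/s5.png

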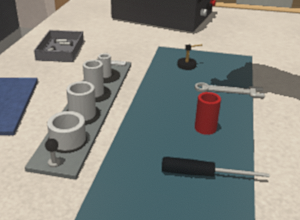

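All four sleeves stand upright, widest to narrowest from the post, each within 3 mm of its pad centre. The probe stand is undisturbed at (418,227).

```bash
python3 -c "
from workcell import bot
print(bot.job_done())"
```

```text
the job is handed in; nothing more can be done
None
```

The job is handed in: the 66, 54, 42 and 30 mm sleeves stand upright in that order from the index post, each within about 3 mm of its pad centre in the last top-camera check, with the probe stand and the red look-alike left alone.

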